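# Hold the sprung drop-front of the feeder test box half open

### The job

The spring-loaded front door of the feeder test box is getting a new stay. Pull the door all the way down to its stop, then ease it back up, without letting it snap shut, and hold it half open, at 45 degrees, so that the stay can be screwed on: finish with the gripper still holding the door steady there. Leave the bottle, the relay and the solder reel beside the box where they stand.

Things in the scene. Friction and masses are not known exactly. Their poses are not given: they have to be found in the camera images.
- test_box: grey sheet-metal test box with a stepper feeder inside, 100 deep (x) x 200 wide (y) x 152 mm high, fixed to the table; origin at the centre of its underside, on the table; its front, with the door, looks along its own -x (towards the robot, turned up to 0.2 rad), z up. It carries the door
- door (a joint): opening angle of the box's bottom-hinged front door, rad: 0 = shut (upright); grows as its top comes down, away from the box; 0.785 = half open (45 degrees); 1.48 = at its stop, nearly level. A spring pulls it shut from every angle, 2.5 to 5.5 N at the pull; let go, it snaps shut. The door: aluminium window frame, 196 wide x 100 high x 8 mm thick, 0.3 kg
- door_hinge (a point): middle of the door's hinge axis (fixed), 55 mm in front of the box's origin and 50 mm above the table; the axis runs along the box's y. The point's axes are the box's
- door_pull (a point): middle of the bar of the door's U-shaped steel pull: round, 10 mm thick, along the box's y, free over 100 mm between its legs, in the plane of the door, 140 mm from the hinge axis, 40 mm beyond the door's free (top) edge. Door shut: 190 mm above the table. Can be pinched from above across the bar, which may turn in the fingers. The point's z points from hinge to bar
- bottle_mid (a point): bystander: white dispensing bottle with red pointed cap, 48 mm across, 139 mm high, upright on the table at the -y side of the box's front; point 70 mm above its foot
- relay_mid (a point): bystander: small blue relay cube, 22 x 29 x 36 mm high, on the table at the +y side of the box's front; point at its centre
- reel_mid (a point): bystander: reel of solder with black flanges, 58 mm across, 40 mm high, on the table farther out at the +y side in front of the box; point at its centre

How it is judged (in metres and radians):
On the way:
1. the door is pulled all the way down, to its stop (past 1.36 rad) (value of joint door above 1.36 rad), for 0.1 s.
At the end, for the whole second after the job is handed in: after having been down at its stop, the door stands still, held by the fingers (contact force over 1 N) at 45 degrees within 7 degrees (0.665 to 0.905 rad); bottle, relay and reel are within 30 mm of where they stood (value of joint door between 0.665 and 0.905 rad and velocity of joint door between -0.1 and 0.1 rad/s and contact force between the fingers and test_box above 1 N and distance of each of bottle_mid, relay_mid, reel_mid from where it was at the start of the episode below 0.03 m); the arm keeps its last pose, push and grip.
It fails at once if the door snaps back (closes faster than 3 rad/s) (velocity of joint door below -3 rad/s).
It fails at once if a bystander is knocked away (moved over 30 mm) (distance of any of bottle_mid, relay_mid, reel_mid from where it was at the start of the episode above 0.03 m).
It also fails if it takes over 38 s, if anything falls off the work surface, if the arm or the gripper's body presses on something with over 40 N, if the wrist force passes 120 N, or if a joint passes its speed limit or range.

### The arm

A 6-joint arm with a two-finger parallel gripper is mounted at the origin on the work surface; the furniture and walls round the work are solid. World frame = base frame: x ahead of the robot, y to its left, z up, the work surface at z = 0. Lengths are in m, angles in degrees, forces in N, time in s.
With the tool pointing down it reaches from about 0.4 to 0.825 m from the base axis. Payload 7 kg.
Tool frame: the origin (TCP) lies midway between the tips of the shut fingers; the grasp point (between the pads) lies 19 mm behind it (ctrl.hold_point_z is the distance from the TCP to the grasp point, in m); z points along the fingers, y is the line along which they close (so a half turn about z gives the same grasp; the last joint's range is limited). The gripper opens to 88 mm and grips with 3 to 60 N. Pads are 19 mm wide; open, the fingers measure 130 mm over their backs; the gripper's body (78 mm by 193 mm) begins 47 mm behind the grasp point.
Start: joints at [16.507, 20.546, 0.682, 0, -70.136, -16.507], TCP at [0.675, -0, 0.227] pointing down, gripper open.
Joint ranges: [-176.03, 176.03], [-82.01, 121.73], [-58.28, 71.71], [-173.87, 95.51], [-174.79, -0.11], [-173.66, 173.66]. Speed limits (degrees/s): [136.94, 136.94, 172.46, 180, 180, 180].

### API

Orientations are given as [roll, pitch, yaw] about the fixed x, y, z axes, in that order (R = Rz(yaw) Ry(pitch) Rx(roll)).
In Python, from plant import ctrl gives the robot as it stands.
- The arm moves only by the tool apply_moves, never from a script. Its argument "deltas" is a list of rows, each an object with "fingers": the finger opening in mm, from 0 to 87.6; "delta_pos": the shift along the tool's x, y, z in mm, a list of three; "angular": the turn, a rotation vector about the tool's x, y, z in degrees, a list of three. A call has 1 to 10 rows; each row is the pose to reach, as a shift and turn from the pose commanded when the call began, along the tool's axes at that moment; what a row does not reach only later rows make up. A row lasts 1/10 s, in which the tool goes at most 50 mm and 8.59 degrees, less where a joint would pass 70% of its speed; a pose out of reach is approached as far as the arm can. A call with a gripper value outside its range is refused whole. The fingers move at their own pace and stop on an object; the grip force is fixed at half the most. Time passes only in rows, so rows that repeat a pose let the fingers close. It gives the time, the measured TCP pose, the force, the opening and the grip force at its end, in the units of the state.
- ctrl.get_obs(): the state, without advancing time (a new reading comes with each control period).
- ctrl.snapshot(name): name is "scene" or "side" or "wrist"; returns the picture (400x640x3 uint8, red, green, blue); there is no depth.
- ctrl.camera_params(name): a dict with "fx", "fy", "cx", "cy" (pixels), "cam_to_world" (4x4, takes a point from camera to world coordinates); the wrist camera has in their place "mount" (4x4, takes a point from camera to tool coordinates, whose origin is the TCP and whose axes are the flange's). Camera axes: x right, y up, looking along -z (the intrinsics and any distortion apply to the point x, -y, -z); pixel columns grow to the right and rows downward; lengths in m; the calibration is good to about 2 mm. A picture is of the moment at which its call begins: read the wrist's pose just before it. camera_params takes no time and is no camera call.
- ctrl.close_job(): hands the job in; it is judged then, once.
The state is a dict: "clock": time; "joint_pos": joint angles; "qvel": joint speeds; "tau": joint torques, N m; "tool_pos": TCP position; "orientation": TCP orientation; "force": force on the tool from outside, world axes, zero at the start; "moment": the same for the moment, N m; "opening": finger opening in m; "gripper_force": force on a finger pad.
Only numpy, scipy, OpenCV 4.12 (cv2) and the standard library are available. Lean on these libraries where they do the work, as an engineer would, in place of code of your own. Each camera call takes 0.05 s, during which the arm holds its last target. There are 200 camera calls.

## Working session

There is one attempt and no reset: what is moved stays moved. The work goes in short steps, Python scripts to look and compute and a tool call to move; the robot and the scene stay as the last step left them, time stands still between calls to the robot, and variables do not carry over. Pictures are saved under pics/ and viewed, at most 10 in all, crops included, and the job is handed in when it is done.

Besides the shell and the picture viewer there is one more tool, called after "Call:" by a JSON object that holds its "op" and its "data". apply_moves: Moves the arm, as the interface text tells. Its arguments: {"type":"object","properties":{"deltas":{"type":"array"}},"required":["deltas"]}

```bash
ls; mkdir -p pics; python3 - <<'E'
from plant import ctrl
import cv2
print(ctrl.get_obs())
for n in("scene","side"):
    cv2.imwrite(f"pics/{n}0.png",ctrl.snapshot(n)[:,:,::-1]); print(n,ctrl.camera_params(n))
print(ctrl.camera_params("wrist"))
E
```

```text
pics
{'clock': 0.0, 'joint_pos': array([ 1.65068977e+01,  2.05899808e+01,  6.35107668e-01, -2.04320876e-02,
       -7.01337724e+01, -1.65060531e+01]), 'qvel': array([-0.04382557, -0.10848888, -0.07901388,  0.02342664,  0.00743734,
       -0.04138492]), 'tau': array([-8.00930356e-04, -5.82726967e+01,  2.93058443e+01,  6.99745238e+00,
        6.93249181e-03, -2.06530804e-04]), 'tool_pos': array([ 6.74533210e-01, -1.83106656e-05,  2.25648232e-01]), 'orientation': array([ 1.79909550e+02, -6.77208898e-03, -9.00061082e+01]), 'force': array([-0.32725601,  0.22695299,  0.91110465]), 'moment': array([-0.02656917,  0.01136805,  0.01806629]), 'gripper_force': 0.0, 'opening': 0.08789503317906465}
scene {'fx': 406.5577123194917, 'fy': 406.5577123194917, 'cx': 324.5371175022259, 'cy': 201.4342148456649, 'cam_to_world': array([[ 0.66899054,  0.300964  , -0.6796119 , -0.04151592],
       [-0.74290249,  0.29953825, -0.59864241, -0.45160369],
       [ 0.02339994,  0.90537147,  0.42397516,  0.52191023],
       [ 0.        ,  0.        ,  0.        ,  1.        ]])}
side {'fx': 411.9421313317399, 'fy': 411.9421313317399, 'cx': 317.19713135327515, 'cy': 205.26674849419894, 'cam_to_world': array([[-0.97204504,  0.08268493, -0.2197536 ,  0.37880479],
       [-0.23444016, -0.39319552,  0.88906417,  0.83200419],
       [-0.01289392,  0.91572948,  0.40158843,  0.47589581],
       [ 0.        ,  0.        ,  0.        ,  1.        ]])}
{'fx': 340.34018054557185, 'fy': 340.34018054557185, 'cx': 320.1275769200573, 'cy': 197.88176831028048, 'mount': array([[-6.03088330e-04,  9.53978403e-01,  2.99874712e-01,
         8.03957864e-02],
       [ 9.99999679e-01,  4.17411516e-04,  6.83240556e-04,
        -2.83113706e-04],
       [ 5.26625576e-04,  2.99875027e-01, -9.53978349e-01,
        -1.57345831e-01],
       [ 0.00000000e+00,  0.00000000e+00,  0.00000000e+00,
         1.00000000e+00]])}
```

View pics/scene0.png

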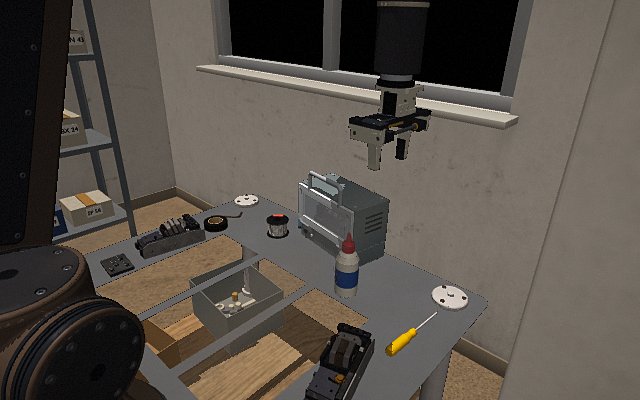

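View pics/side0.png

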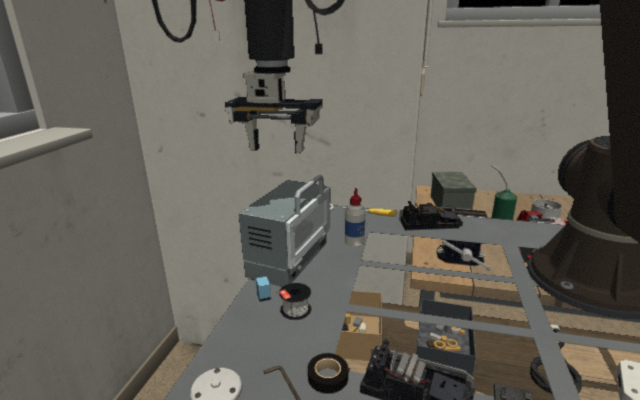

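The scene view shows the box near (340,215) with its pull at about (325,180), and the bottle at (347,268). The side view shows the pull at about (310,195), the relay at (263,288) and the reel at (295,300). I'll enlarge both.

```bash
python3 - <<'E'
import cv2,numpy as np
a=cv2.imread("pics/scene0.png")[160:310,260:410]; b=cv2.imread("pics/side0.png")[165:325,225:385]
f=lambda i:cv2.resize(i,None,fx=5,fy=5,interpolation=cv2.INTER_CUBIC)
def grid(i,x0,y0,s,step=10):
    for k in range(0,i.shape[1]//s,step): cv2.putText(i,str(x0+k),(k*s,8),0,.3,(0,0,255),1); cv2.line(i,(k*s,10),(k*s,14),(0,0,255),1)
    for k in range(0,i.shape[0]//s,step): cv2.putText(i,str(y0+k),(0,k*s+4),0,.3,(0,0,255),1)
    return i
a=cv2.imread("pics/scene0.png")[165:285,290:400]; b=cv2.imread("pics/side0.png")[170:290,235:345]
cv2.imwrite("pics/sc.png",grid(f(a),290,165,5)); cv2.imwrite("pics/sd.png",grid(f(b),235,170,5))
E
```

```text
(no output)
```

View pics/sc.png

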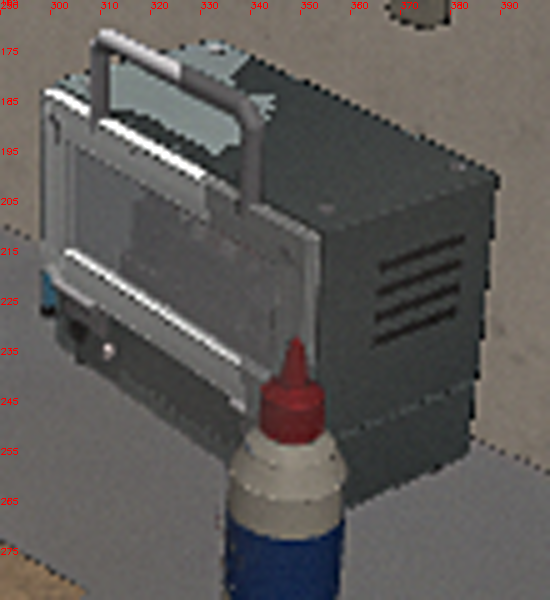

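View pics/sd.png

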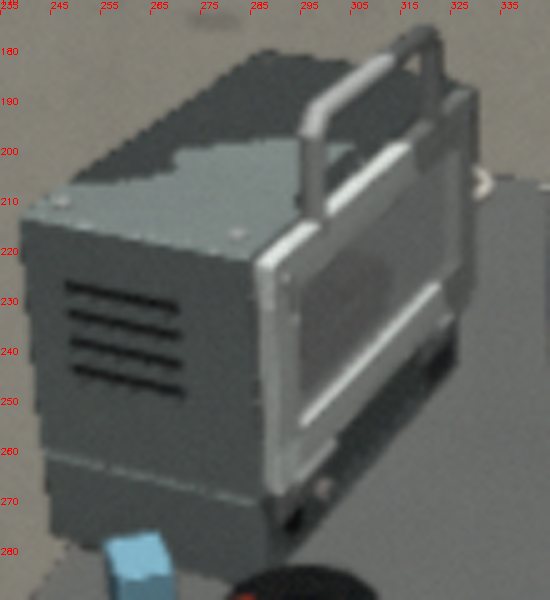

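The crops put the bar corners at (310.6,173) and (340,187.4) in the scene view, and at (298.2,192) and (320.6,177) in the side view. The box corners are also visible. I'll fit the box pose (x, y, yaw) to these.

```bash
cat > h.py <<'E'
import numpy as np
from plant import ctrl
def proj(n,P):
    c=ctrl.camera_params(n); M=np.linalg.inv(c["cam_to_world"]); p=np.atleast_2d(P)@M[:3,:3].T+M[:3,3]
    return np.c_[c["cx"]+c["fx"]*p[:,0]/-p[:,2], c["cy"]+c["fy"]*p[:,1]/p[:,2]]
def ray(n,u,v,z):
    c=ctrl.camera_params(n); T=c["cam_to_world"]; d=T[:3,:3]@[(u-c["cx"])/c["fx"],-(v-c["cy"])/c["fy"],-1]
    return T[:3,3]+d*(z-T[2,3])/d[2]
E
python3 - <<'E'
from h import *
from scipy.optimize import least_squares
S=[(-.055,.055,.19,310.6,173),(-.055,-.055,.19,340,187.4),(.05,-.1,.152,389.4,201)]
D=[(-.055,.055,.19,298.2,192),(-.055,-.055,.19,320.6,177),(.05,.1,.152,239.4,214),(-.05,.1,.152,286,222.4)]
def w(q,P):
    c,s=np.cos(q[2]),np.sin(q[2]); P=np.array(P)
    return np.c_[q[0]+c*P[:,0]-s*P[:,1], q[1]+s*P[:,0]+c*P[:,1], P[:,2]]
f=lambda q:np.concatenate([(proj(n,w(q,[p[:3] for p in L]))-[p[3:] for p in L]).ravel() for n,L in(("scene",S),("side",D))])
r=least_squares(f,[.7,0,0],loss="soft_l1"); q=r.x
print(q,np.degrees(q[2]),f(q).round(1)); print("hinge,pull",w(q,[(-.055,0,.05),(-.055,0,.19)]))
print("bottle tip",ray("scene",349.5,233,.139),"reel top",ray("side",295,291,.04),"relay top",ray("side",263,279,.036))
E
```

```text
[ 0.62853453  0.08541624 -0.16524212] -9.467676206475534 [-1.8 -1.2  0.3 -0.1 -0.1 -2.1  0.2  0.5  0.5 -2.8 -0.4 -2.2 -0.1 -2.2]
hinge,pull [[0.57428371 0.09446325 0.05      ]
 [0.57428371 0.09446325 0.19      ]]
bottle tip [ 0.5002729  -0.03999399  0.139     ] reel top [0.5666739  0.24641261 0.04      ] relay top [0.63849949 0.21730071 0.036     ]
```

The fit is good: yaw -9.5°, pull at (0.574, 0.094, 0.190). The bottle, reel and relay all sit more than 120 mm to the side of the door centre. I'll hover over the bar, turned to the box, and look from the wrist.

Call:
{"op": "apply_moves", "data": {"deltas": [{"fingers": 87, "delta_pos": [-15, 17, 0], "angular": [0, 0, 1.5]}, {"fingers": 87, "delta_pos": [-40, 43, 0], "angular": [0, 0, 4]}, {"fingers": 87, "delta_pos": [-65, 70, 0], "angular": [0, 0, 6.5]}, {"fingers": 87, "delta_pos": [-85, 91, 0], "angular": [0, 0, 8.5]}, {"fingers": 87, "delta_pos": [-94, 101, 0], "angular": [0, 0, 9.5]}, {"fingers": 87, "delta_pos": [-94, 101, 0], "angular": [0, 0, 9.5]}, {"fingers": 87, "delta_pos": [-94, 101, 0], "angular": [0, 0, 9.5]}]}}

```text
clock: 0.8
tool_pos: [0.574, 0.0941, 0.2266]
orientation: [-180.0, -0.0, -99.4]
force: [-0.9, 0.3, 0.4]
opening: 0.0873
gripper_force: 0.0
```

```bash
python3 - <<'E'
from h import *
import cv2
from scipy.spatial.transform import Rotation as R
o=ctrl.get_obs(); print(o["tool_pos"],o["orientation"])
im=ctrl.snapshot("wrist"); c=ctrl.camera_params("wrist")
T=np.eye(4);T[:3,:3]=R.from_euler("xyz",o["orientation"],degrees=True).as_matrix();T[:3,3]=o["tool_pos"]
M=np.linalg.inv(T@c["mount"]); y=np.array([.165,.986,0]); p0=np.array([.574,.0945,.19])
im=im[:,:,::-1].copy()
for k in(-.055,0,.055):
    p=M[:3,:3]@(p0+k*y)+M[:3,3]; u=(int(c["cx"]-c["fx"]*p[0]/p[2]),int(c["cy"]+c["fy"]*p[1]/p[2])); print(u); cv2.circle(im,u,3,(0,0,255),-1)
cv2.imwrite("pics/w1.png",im)
E
```

```text
[0.5740467  0.09410851 0.22659695] [-1.79993720e+02 -2.60297641e-06 -9.94287717e+01]
(320, 138)
(320, 228)
(320, 305)
```

View pics/w1.png

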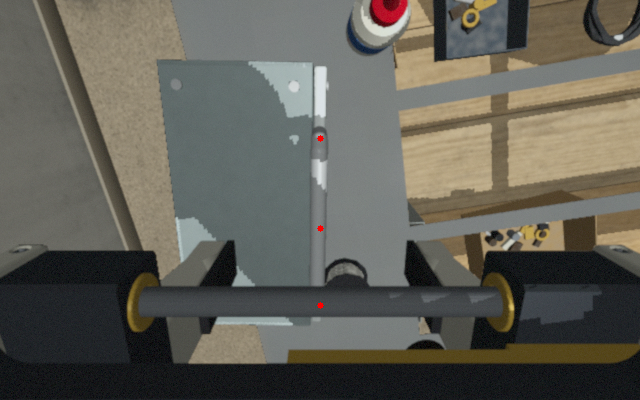

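The predicted bar points land on the bar at (320,138) and (320,228), so the calibration is confirmed. Descend and close.

Call:
{"op": "apply_moves", "data": {"deltas": [{"fingers": 87, "delta_pos": [0, 0, 15], "angular": [0, 0, 0]}, {"fingers": 87, "delta_pos": [0, 0, 35], "angular": [0, 0, 0]}, {"fingers": 87, "delta_pos": [0, 0, 50], "angular": [0, 0, 0]}, {"fingers": 87, "delta_pos": [0, 0, 56], "angular": [0, 0, 0]}, {"fingers": 20, "delta_pos": [0, 0, 56], "angular": [0, 0, 0]}, {"fingers": 5, "delta_pos": [0, 0, 56], "angular": [0, 0, 0]}, {"fingers": 5, "delta_pos": [0, 0, 56], "angular": [0, 0, 0]}, {"fingers": 5, "delta_pos": [0, 0, 56], "angular": [0, 0, 0]}, {"fingers": 5, "delta_pos": [0, 0, 56], "angular": [0, 0, 0]}, {"fingers": 5, "delta_pos": [0, 0, 56], "angular": [0, 0, 0]}]}}

```text
clock: 1.85
tool_pos: [0.5741, 0.094, 0.1709]
orientation: [-180.0, 0.0, -99.5]
force: [-0.5, 0.1, 0.1]
opening: 0.0449
gripper_force: 0.0
```

Call:
{"op": "apply_moves", "data": {"deltas": [{"fingers": 0, "delta_pos": [0, 0, 0], "angular": [0, 0, 0]}, {"fingers": 0, "delta_pos": [0, 0, 0], "angular": [0, 0, 0]}, {"fingers": 0, "delta_pos": [0, 0, 0], "angular": [0, 0, 0]}, {"fingers": 0, "delta_pos": [0, 0, 0], "angular": [0, 0, 0]}, {"fingers": 0, "delta_pos": [0, 0, 0], "angular": [0, 0, 0]}, {"fingers": 0, "delta_pos": [0, 0, 0], "angular": [0, 0, 0]}, {"fingers": 0, "delta_pos": [0, 0, 0], "angular": [0, 0, 0]}]}}

```text
clock: 2.55
tool_pos: [0.5743, 0.094, 0.1706]
orientation: [-180.0, 0.0, -99.5]
force: [2.6, -1.2, -1.6]
opening: 0.009
gripper_force: 30.0
```

```bash
python3 -c "
import numpy as np
for a in (.07,.15,.25,.35,.45,.55,.65,.75,.85,.95,1.05,1.15,1.25,1.35,1.42,1.46): print(a,(140*np.sin(a)).round(1),(140*(1-np.cos(a))).round(1))"
```

```text
0.07 9.8 0.3
0.15 20.9 1.6
0.25 34.6 4.4
0.35 48.0 8.5
0.45 60.9 13.9
0.55 73.2 20.6
0.65 84.7 28.5
0.75 95.4 37.6
0.85 105.2 47.6
0.95 113.9 58.6
1.05 121.4 70.3
1.15 127.8 82.8
1.25 132.9 95.9
1.35 136.6 109.3
1.42 138.4 119.0
1.46 139.1 124.5
```

Call:
{"op": "apply_moves", "data": {"deltas": [{"fingers": 0, "delta_pos": [0, 4, 0], "angular": [0, 0, 0]}, {"fingers": 0, "delta_pos": [0, 10, 0.3], "angular": [0, 0, 0]}, {"fingers": 0, "delta_pos": [0, 21, 1.6], "angular": [0, 0, 0]}, {"fingers": 0, "delta_pos": [0, 34.6, 4.4], "angular": [0, 0, 0]}, {"fingers": 0, "delta_pos": [0, 48, 8.5], "angular": [0, 0, 0]}, {"fingers": 0, "delta_pos": [0, 60.9, 13.9], "angular": [0, 0, 0]}, {"fingers": 0, "delta_pos": [0, 67, 17], "angular": [0, 0, 0]}, {"fingers": 0, "delta_pos": [0, 73.2, 20.6], "angular": [0, 0, 0]}, {"fingers": 0, "delta_pos": [0, 73.2, 20.6], "angular": [0, 0, 0]}]}}

```text
clock: 3.45
tool_pos: [0.5021, 0.1072, 0.1508]
orientation: [-179.9, 0.1, -99.4]
force: [4.5, 3.3, 4.7]
opening: 0.0091
gripper_force: 30.0
```

The forces are small and the grip holds. Continue down the arc to 1.25 rad.

Call:
{"op": "apply_moves", "data": {"deltas": [{"fingers": 0, "delta_pos": [0, 6, 3.9], "angular": [0, 0, 0]}, {"fingers": 0, "delta_pos": [0, 11.5, 7.9], "angular": [0, 0, 0]}, {"fingers": 0, "delta_pos": [0, 22.2, 17], "angular": [0, 0, 0]}, {"fingers": 0, "delta_pos": [0, 32, 27], "angular": [0, 0, 0]}, {"fingers": 0, "delta_pos": [0, 40.7, 38], "angular": [0, 0, 0]}, {"fingers": 0, "delta_pos": [0, 48.2, 49.7], "angular": [0, 0, 0]}, {"fingers": 0, "delta_pos": [0, 54.6, 62.2], "angular": [0, 0, 0]}, {"fingers": 0, "delta_pos": [0, 57.2, 68.6], "angular": [0, 0, 0]}, {"fingers": 0, "delta_pos": [0, 59.7, 75.3], "angular": [0, 0, 0]}, {"fingers": 0, "delta_pos": [0, 59.7, 75.3], "angular": [0, 0, 0]}]}}

```text
clock: 4.45
tool_pos: [0.4447, 0.1176, 0.0754]
orientation: [-179.8, 0.2, -99.4]
force: [5.0, 3.9, 3.9]
opening: 0.009
gripper_force: 30.0
```

```bash
python3 - <<'E'
from h import *
import cv2
i=ctrl.snapshot("side")[130:290,220:420,::-1]
cv2.imwrite("pics/s2.png",cv2.resize(i,None,fx=3,fy=3,interpolation=cv2.INTER_CUBIC))
E
```

```text
(no output)
```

View pics/s2.png

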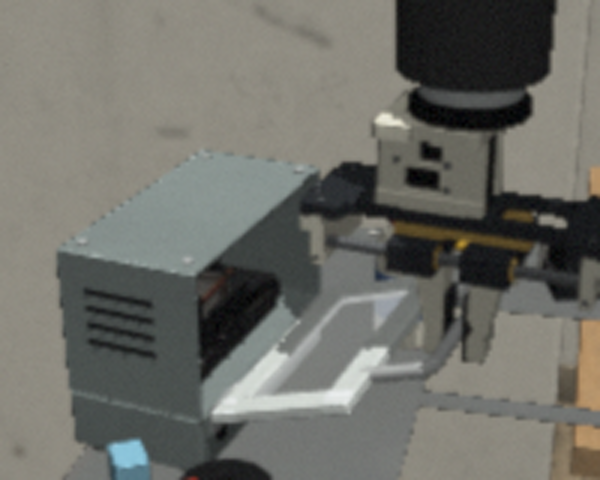

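The side view shows the fingers (crop (455,310)) holding the bar, with the door far down and clear of the box. Now the last bit to the stop.

Call:
{"op": "apply_moves", "data": {"deltas": [{"fingers": 0, "delta_pos": [0, 2, 6.7], "angular": [0, 0, 0]}, {"fingers": 0, "delta_pos": [0, 3.7, 13.4], "angular": [0, 0, 0]}, {"fingers": 0, "delta_pos": [0, 4.8, 19], "angular": [0, 0, 0]}, {"fingers": 0, "delta_pos": [0, 5.5, 23.1], "angular": [0, 0, 0]}, {"fingers": 0, "delta_pos": [0, 6.1, 27.2], "angular": [0, 0, 0]}, {"fingers": 0, "delta_pos": [0, 6.1, 27.2], "angular": [0, 0, 0]}, {"fingers": 0, "delta_pos": [0, 6.1, 27.2], "angular": [0, 0, 0]}, {"fingers": 0, "delta_pos": [0, 6.1, 27.2], "angular": [0, 0, 0]}]}}

```text
clock: 5.3
tool_pos: [0.439, 0.1186, 0.0488]
orientation: [-179.8, 0.2, -99.4]
force: [4.8, 3.1, 5.4]
opening: 0.009
gripper_force: 30.0
```

The geometry gives about 1.44 rad. I'll press a few mm further to be sure of the stop.

Call:
{"op": "apply_moves", "data": {"deltas": [{"fingers": 0, "delta_pos": [0, 0.3, 2], "angular": [0, 0, 0]}, {"fingers": 0, "delta_pos": [0, 0.4, 4], "angular": [0, 0, 0]}, {"fingers": 0, "delta_pos": [0, 0.4, 5], "angular": [0, 0, 0]}, {"fingers": 0, "delta_pos": [0, 0.4, 5], "angular": [0, 0, 0]}, {"fingers": 0, "delta_pos": [0, 0.4, 5], "angular": [0, 0, 0]}]}}

```text
clock: 5.8
tool_pos: [0.4385, 0.1187, 0.0438]
orientation: [-179.8, 0.2, -99.4]
force: [4.1, 3.4, 6.2]
opening: 0.009
gripper_force: 30.0
```

```bash
cat >> h.py <<'E'
import cv2
def over(th,name):
    x=np.array([.9864,-.1645,0]);y=np.array([.1645,.9864,0]);h=np.array([.5743,.0945,.05])
    d=-np.sin(th)*x+np.array([0,0,np.cos(th)]); i=ctrl.snapshot("side")[:,:,::-1].copy()
    i=cv2.resize(i[150:310,220:400],None,fx=4,fy=4,interpolation=cv2.INTER_CUBIC)
    for r,k in((0,.098),(.1,.098),(.1,-.098),(.14,.055),(.14,-.055)):
        u=(proj("side",h+r*d+k*y)[0]-[220,150])*4; cv2.circle(i,tuple(int(v) for v in u),3,(0,0,255),-1)
    cv2.imwrite(f"pics/{name}.png",i)
E
python3 -c "
from h import *
over(1.48,'s3')"
```

```text
(no output)
```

View pics/s3.png

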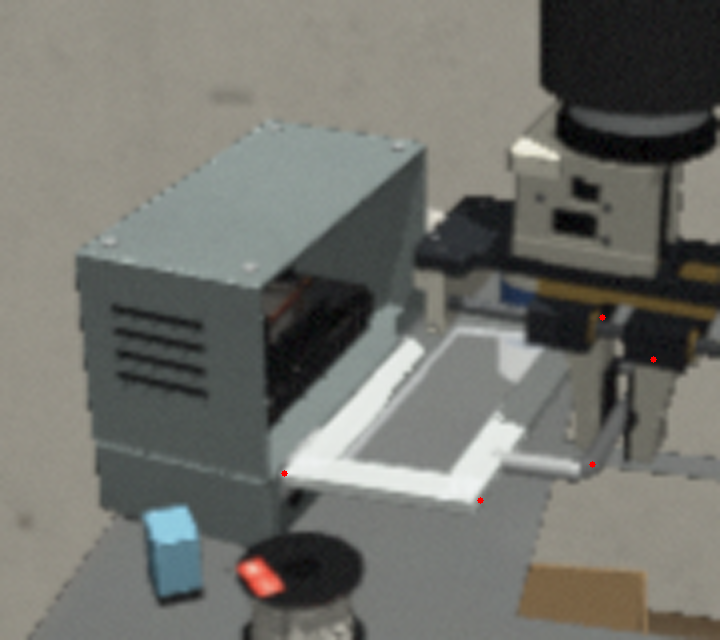

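The overlay for 1.48 rad lands on the door corner at crop (480,500) and the bar corner at (592,464), so the door is at its stop. Ease back up to 45°.

Call:
{"op": "apply_moves", "data": {"deltas": [{"fingers": 0, "delta_pos": [0, -0.3, -3.6], "angular": [0, 0, 0]}, {"fingers": 0, "delta_pos": [0, -1.4, -11.9], "angular": [0, 0, 0]}, {"fingers": 0, "delta_pos": [0, -4.5, -25.5], "angular": [0, 0, 0]}, {"fingers": 0, "delta_pos": [0, -8.9, -38.8], "angular": [0, 0, 0]}, {"fingers": 0, "delta_pos": [0, -14.6, -51.6], "angular": [0, 0, 0]}, {"fingers": 0, "delta_pos": [0, -21.6, -63.7], "angular": [0, 0, 0]}, {"fingers": 0, "delta_pos": [0, -29.7, -75.1], "angular": [0, 0, 0]}, {"fingers": 0, "delta_pos": [0, -35.1, -81.5], "angular": [0, 0, 0]}, {"fingers": 0, "delta_pos": [0, -40.4, -87.1], "angular": [0, 0, 0]}, {"fingers": 0, "delta_pos": [0, -40.4, -87.1], "angular": [0, 0, 0]}]}}

```text
clock: 6.85
tool_pos: [0.48, 0.1111, 0.13]
orientation: [-179.7, 0.1, -99.5]
force: [20.7, -1.2, -17.1]
opening: 0.0087
gripper_force: 30.0
```

Call:
{"op": "apply_moves", "data": {"deltas": [{"fingers": 0, "delta_pos": [0, 0, 0], "angular": [0, 0, 0]}, {"fingers": 0, "delta_pos": [0, 0, 0], "angular": [0, 0, 0]}, {"fingers": 0, "delta_pos": [0, 0, 0], "angular": [0, 0, 0]}, {"fingers": 0, "delta_pos": [0, 0, 0], "angular": [0, 0, 0]}, {"fingers": 0, "delta_pos": [0, 0, 0], "angular": [0, 0, 0]}]}}

```text
clock: 7.35
tool_pos: [0.4793, 0.1112, 0.1294]
orientation: [-179.7, 0.1, -99.5]
force: [21.0, -1.1, -17.2]
opening: 0.0086
gripper_force: 30.0
```

```bash
python3 -c "
from h import *
over(.785,'s4')"
```

```text
(no output)
```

View pics/s4.png

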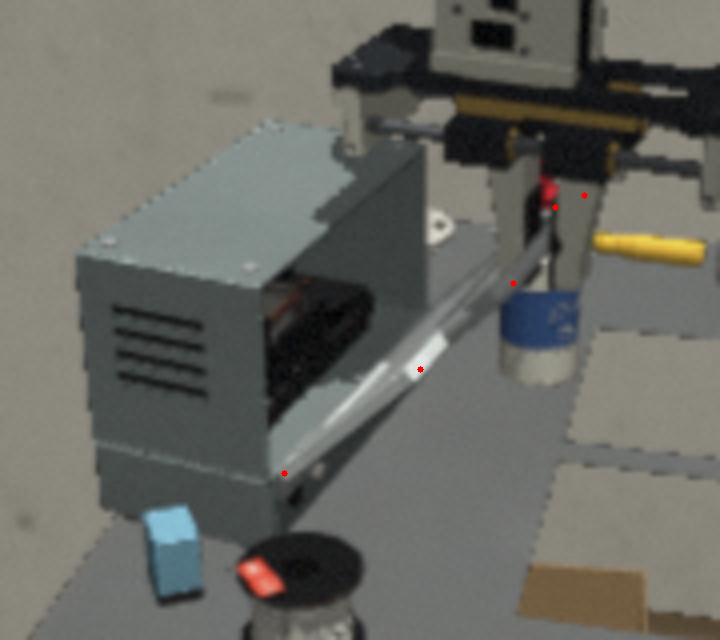

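The door is near 45°, but 27 N of tension pulls along it towards the hinge. I'll relax about 2.5 mm towards the hinge and check the angle in an enlarged crop.

Call:
{"op": "apply_moves", "data": {"deltas": [{"fingers": 0, "delta_pos": [0, -1, 0.9], "angular": [0, 0, 0]}, {"fingers": 0, "delta_pos": [0, -2, 1.7], "angular": [0, 0, 0]}, {"fingers": 0, "delta_pos": [0, -2, 1.7], "angular": [0, 0, 0]}, {"fingers": 0, "delta_pos": [0, -2, 1.7], "angular": [0, 0, 0]}, {"fingers": 0, "delta_pos": [0, -2, 1.7], "angular": [0, 0, 0]}]}}

```text
clock: 7.9
tool_pos: [0.4788, 0.1112, 0.1285]
orientation: [-179.9, 0.1, -99.5]
force: [1.9, 5.3, 3.7]
opening: 0.0088
gripper_force: 30.0
```

```bash
python3 - <<'E'
from h import *
i=ctrl.snapshot("side")[175:285,280:380,::-1].astype(float)
i=cv2.resize(np.clip(i*1.5,0,255).astype(np.uint8),None,fx=5,fy=5,interpolation=cv2.INTER_CUBIC)
x=np.array([.9864,-.1645,0]);y=np.array([.1645,.9864,0]);h=np.array([.5743,.0945,.05])
for th,c in((.665,(255,0,0)),(.785,(0,0,255)),(.905,(0,255,0))):
    d=-np.sin(th)*x+np.array([0,0,np.cos(th)])
    for r,k in((.1,.098),(.14,.055)):
        u=(proj("side",h+r*d+k*y)[0]-[280,175])*5; cv2.circle(i,tuple(int(v) for v in u),2,c,-1)
cv2.imwrite("pics/s5.png",i)
E
```

```text
(no output)
```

View pics/s5.png

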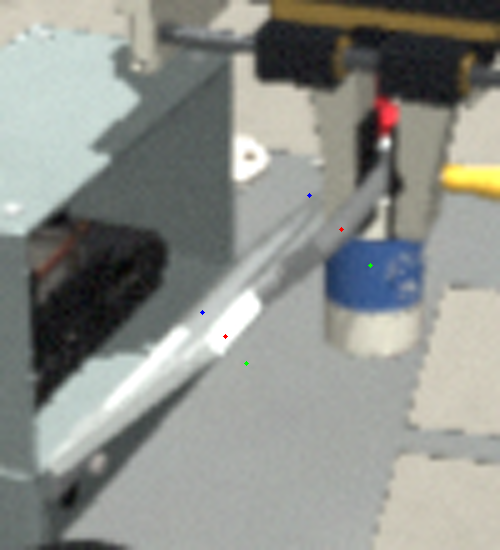

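The door's free corner at crop (220,343) and the pull corner near (330,240) sit at the 0.785 rad markers, well inside the ±7° ones. The forces are now low, so I'll hand in.

```bash
python3 -c "
from plant import ctrl
print(ctrl.close_job())"
```

```text
the job is handed in; nothing more can be done
None
```

The door was pulled down to its stop (about 1.48 rad), eased back up and handed in at about 45° (0.77–0.785 rad) with the gripper still holding it at 30 N; nothing touched the bottle, relay or reel, and the hand-in returned no verdict.

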